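Hang the rinsed paint cup on its draining peg

ROBOT

A 6-joint arm with a two-finger parallel gripper is mounted at the origin on the work surface. World frame = base frame: x ahead of the robot, y to its left, z up, the work surface at z = 0. Lengths are in m, angles in rad, forces in N, time in s.
With the tool pointing down it reaches from about 0.275 to 0.975 m from the base axis. Payload 8.4 kg.
Tool frame: the origin (TCP) lies midway between the tips of the shut fingers; the grasp point (between the pads) lies 19 mm behind it; z points along the fingers, y is the line along which they close (so a half turn about z gives the same grasp; the last joint's range is limited). The gripper opens to 92 mm and grips with 3 to 60 N. Pads are 20 mm wide; open, the fingers measure 128 mm over their backs; the gripper's body (75 mm by 189 mm) begins 69 mm behind the grasp point.
Start: joints at [-1.199, 0.353, 1.633, -0, 1.155, -0.002], TCP at [0.228, -0.582, 0.215] pointing down, gripper open.
Joint ranges: [-2.63, 2.63], [-0.92, 2.1], [0.06, 2.66], [-1.3, 4.44], [0, 2.69], [-3.02, 3.02]. Speed limits (rad/s): [2.22, 2.22, 2.79, 3.14, 3.14, 3.14].

INTERFACE

Orientations are given as a unit quaternion [x, y, z, w].
In Python, from station import arm gives the robot as it stands. The module is installed in compiled form; this text tells all that it offers.
- The arm moves only by the shell command python3 -m jog 'ROWS' [FORCE]. ROWS is JSON, a list of rows, each a list of 3 entries, a list of its own where there are three numbers: the shift along the world's x, y, z in cm, then the turn, a rotation vector about the world's x, y, z in rad, then the closure in counts, from 0 (fully open) to 255 (shut). A call has 1 to 10 rows; each row shifts and turns the commanded pose from where the row before left it; what a row does not reach is not made up. A row lasts 1/8 s, in which the tool goes at most 62.5 mm and 10.7 degrees, less where a joint would pass 70% of its speed; a pose out of reach is approached as far as the arm can. A call with a gripper value outside its range is refused whole. The fingers move at their own pace and stop on an object; FORCE is the grip in N (left out, the last holds). Time passes only in rows, so rows that do not move let the fingers close. It gives the time, the measured TCP pose, the force, the opening and the grip force at its end, in the units of the state.
- arm.state(): the state, without advancing time (a new reading comes with each control period).
- arm.capture(name): name is "side" or "top"; returns a dict with "pixels" (400x640x3 uint8, red, green, blue), "intrinsics" (3x3 intrinsics, pixels), "T" (4x4, takes a point from camera to world coordinates). Camera axes: x right, y down, z forward; pixel columns grow to the right and rows downward; lengths in m; the calibration is good to about 2 mm. A picture is of the moment at which its call begins. There is no depth.
- arm.job_done(): hands the job in; it is judged then, once.
The state is a dict: "t": time; "joint_positions": joint angles; "dq": joint speeds; "tau": joint torques, N m; "tool_pos": TCP position; "tcp_rot": TCP orientation; "ft_force": force on the tool from outside, world axes, zero at the start; "ft_torque": the same for the moment, N m; "width": finger opening in m; "finger_force": force on a finger pad.
Only numpy, scipy, OpenCV 4.12 (cv2) and the standard library are available. Lean on these libraries where they do the work, as an engineer would, in place of code of your own. Each camera call takes 0.05 s, during which the arm holds its last target. There are 200 camera calls.

TASK

At this quilting table the blue rinse cup has just been washed: pick it up from the drying mat and hang it mouth-down on the leaning blue draining peg, lowering it over the peg until the inside of its bottom rests on the peg's tip before you let go, so that it stays there and drains. Leave the white cup hanging on the white peg and the yellow cup standing on the mat where they are.

Things in the scene. Friction and masses are not known exactly. Their poses are not given: they have to be found in the camera images.
- blue_cup: Loose plain blue plastic tumbler, no handle, about 80 g, mouth-down on the dark 4 mm drying mat. 88 mm tall, outside diameter 58 mm at the mouth, 54 mm at the closed end; wall 3 mm, bottom 4 mm, 84 mm deep inside. Origin: centre of the inner floor, 4 mm below the closed end now facing up, 84 mm above the mouth. z: along the cup's axis from mouth to closed end (now up).
- blue_peg_tip (a point): Outer end of the blue peg, a fixed round-ended bar 18 mm in diameter rising 115 mm along its axis from a blue 90 mm block, tip 134 mm above the table. It leans 20 degrees from vertical to this frame's -x: axis, upward, (-0.342, 0, 0.940) here; z is vertical, y along the row. White and yellow pegs alike stand in the row, 120 mm apart, in any order.
- white_cup: Bystander: a cup of the same shape and size in white, hanging mouth-down on the white peg in the same row, free to wobble. Origin and z axis as for the blue cup. Leave it hanging.
- yellow_cup: Bystander: a cup of the same shape and size in yellow, standing mouth-up on the drying mat, at least 120 mm from the blue cup, centre to centre. Origin: centre of its underside, z up. Leave it standing.
There are look-alikes about, which are no part of the job. Leave any pink look-alike of the part that bears blue_peg_tip alone.

How it is judged:
By the outcome, as a careful person would: the job done as asked, in the order asked, and still so for the second after the job is handed in, with the robot touching nothing.
It also fails if it takes over 38 s, if anything falls off the work surface, if the arm or the gripper's body presses on something with over 40 N, if the wrist force passes 120 N, or if a joint passes its speed limit or range.

## Working session

There is one attempt and no reset: what is moved stays moved. The work goes in short steps, Python scripts to look and compute and a shell command to move; the robot and the scene stay as the last step left them, time stands still between calls to the robot, and variables do not carry over. Pictures are saved under pics/ and viewed, at most 10 in all, crops included, and the job is handed in when it is done.

```bash
mkdir -p pics; python3 - <<'E'
from station import arm
import cv2,numpy as np
for n in("top","side"):
    c=arm.capture(n); cv2.imwrite(f"pics/{n}0.png",c["pixels"][:,:,::-1]); np.savez(f"pics/{n}0.npz",**c); print(n,c["intrinsics"].tolist(),c["T"].round(3).tolist())
s=arm.state();print(s)
E
```

```text
top [[406.8343162792334, 0.0, 315.79279880765336], [0.0, 406.8343162792334, 199.24805338186422], [0.0, 0.0, 1.0]] [[-0.001, -0.99, 0.14, 0.364], [-1.0, 0.004, 0.02, 0.107], [-0.02, -0.14, -0.99, 1.145], [0.0, 0.0, 0.0, 1.0]]
side [[396.9827067341767, 0.0, 319.20437517321795], [0.0, 396.9827067341767, 203.3590573482699], [0.0, 0.0, 1.0]] [[-0.703, -0.368, 0.609, -0.214], [-0.711, 0.365, -0.601, 0.848], [-0.001, -0.855, -0.518, 0.748], [0.0, 0.0, 0.0, 1.0]]
{'t': 0.1, 'joint_positions': array([-1.19939704e+00,  3.53581692e-01,  1.63405637e+00, -1.70310592e-05,
        1.15521533e+00, -2.41178682e-03]), 'dq': array([ 0.00157616, -0.00166408, -0.00122627, -0.00128805, -0.00155963,
       -0.00139278]), 'tau': array([-8.12509934e-04, -5.94902837e+01, -3.34931302e+01,  6.96867309e-02,
        1.83467183e-02, -2.02019163e-05]), 'tool_pos': array([ 0.22805265, -0.58142265,  0.21393848]), 'tcp_rot': array([ 9.82583114e-01,  1.85822566e-01, -1.23296907e-04, -6.18242632e-04]), 'ft_force': array([-0.15710019, -0.09829773, -0.33085128]), 'ft_torque': array([ 0.02323887, -0.00772291,  0.03580673]), 'finger_force': 0.0, 'width': 0.09179465305465727}
```

View pics/top0.png

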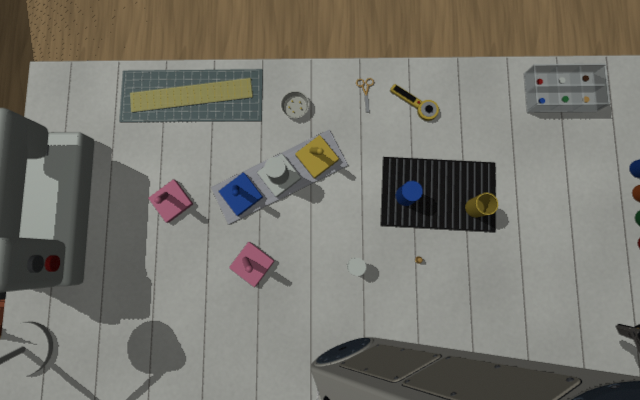

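View pics/side0.png

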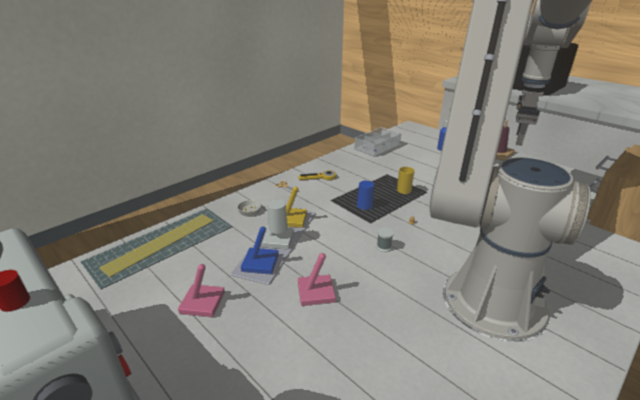

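The top view shows the blue cup at about (410,193), the yellow cup at (481,205) and the blue peg block at (240,196), with the white cup at (277,170) next to it. There are pink decoys at (170,200) and (252,265). In the side view the blue peg runs from (257,262) to (262,230), and the blue cup is at (366,194).

```bash
cat > h.py <<'E'
import numpy as np,cv2
def load(n): return dict(np.load(f"pics/{n}.npz"))
def ray(c,u,v):
    d=c["T"][:3,:3]@np.linalg.solve(c["intrinsics"],[u,v,1]); return c["T"][:3,3],d/np.linalg.norm(d)
def plane(c,u,v,z):
    o,d=ray(c,u,v); return o+d*(z-o[2])/d[2]
def tri(a,pa,b,pb):
    A=np.zeros((3,3));B=np.zeros(3)
    for c,p in((a,pa),(b,pb)):
        o,d=ray(c,*p);M=np.eye(3)-np.outer(d,d);A+=M;B+=M@o
    return np.linalg.solve(A,B)
def proj(c,p):
    q=np.linalg.inv(c["T"])@np.append(p,1); q=c["intrinsics"]@q[:3]; return q[:2]/q[2]
E
python3 - <<'E'
from h import *
for n in("top0","side0"):
    c=load(n);im=np.ascontiguousarray(c["pixels"][:,:,::-1])
    h=cv2.cvtColor(im,cv2.COLOR_BGR2HSV);m=cv2.inRange(h,(105,120,40),(130,255,255))
    k,l,s,ce=cv2.connectedComponentsWithStats(m)
    for i in range(1,k):
        if s[i,4]>60: print(n,s[i],ce[i].round(1))
t=load("top0")["pixels"][:,:,::-1];s=load("side0")["pixels"][:,:,::-1]
a=cv2.resize(t[125:235,200:360],(640,440),interpolation=cv2.INTER_CUBIC)
b=cv2.resize(s[170:290,220:380],(800,600),interpolation=cv2.INTER_CUBIC)
cv2.imwrite("pics/ct.png",a);cv2.imwrite("pics/cs.png",b)
E
```

```text
top0 [630 160  10  18 137] [635.3 168.2]
top0 [ 219  173   44   43 1010] [240.3 193.7]
top0 [395 180  28  26 511] [408.9 192.6]
side0 [438 128   8  22  77] [441.4 137.7]
side0 [357 181  17  28 359] [364.6 194.4]
side0 [241 227  37  46 737] [258.8 257.8]
```

View pics/ct.png

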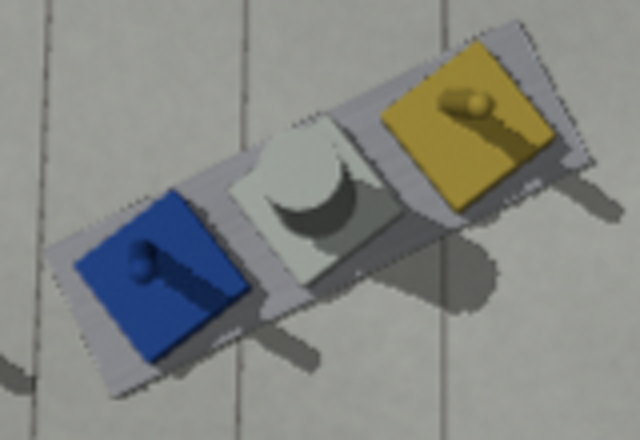

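View pics/cs.png

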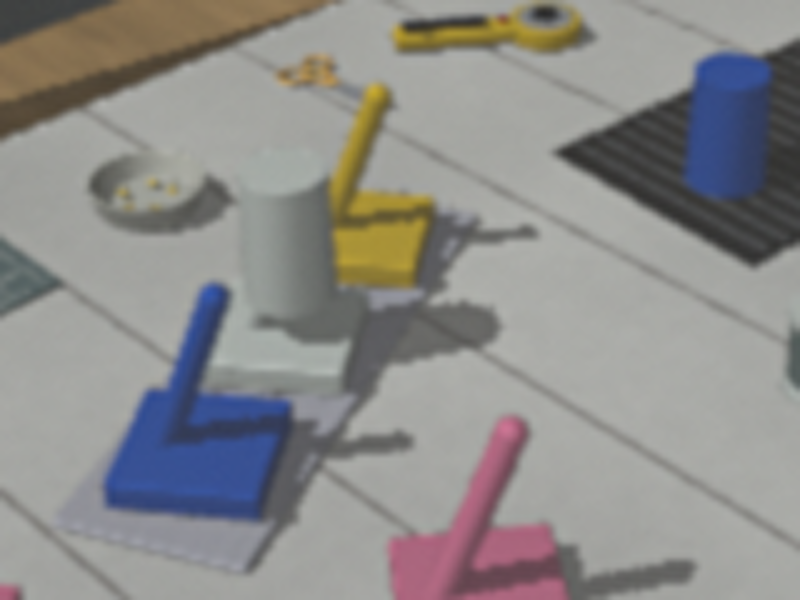

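```bash
python3 - <<'E'
from h import *
t=load("top0");s=load("side0")
f=lambda x,y:(220+x/5-.4,170+y/5-.4); g=lambda x,y:(200+x/4-.375,125+y/4-.375)
inv=lambda p:((p-[199.6,124.6])*4).round(0)
for nm,a,b in(("blue",(213,294),(178,432)),("yel",(377,97),(340,215))):
    T=plane(s,*f(*a),.125);B=plane(s,*f(*b),.026);print(nm,T,B,(T-B)/np.linalg.norm(T-B),inv(proj(t,T)),inv(proj(t,B)))
cor=lambda P:[plane(t,*g(*p),.026)[:2].round(4).tolist() for p in P]
bl=cor([(172,190),(250,288),(152,362),(75,265)]);ye=cor([(480,42),(555,135),(460,212),(382,118)])
print(bl,np.mean(bl,0));print(ye,np.mean(ye,0))
mat=cor([(50,250),(522,22),(595,162),(115,397)]);print("base plate",mat)
print("blue cup top plane",plane(t,410,190,.092),plane(s,*f(733,72),.092), "tri",tri(t,(410,188.5),s,f(733,72)))
# blue cup mask outline: fit circle of upper end
h=cv2.cvtColor(np.ascontiguousarray(t["pixels"][:,:,::-1]),cv2.COLOR_BGR2HSV)
m=cv2.inRange(h,(105,120,40),(130,255,255))
for v in range(178,208): print(v,''.join('#' if m[v,u] else '.' for u in range(392,428)),h[v,410,2])
E
```

```text
blue [0.53384806 0.33032728 0.125     ] [0.55606052 0.34785865 0.026     ] [-0.21572874 -0.17026577  0.96149398] [146. 259.] [152. 251.]
yel [0.63637898 0.11878331 0.125     ] [0.66669246 0.12959283 0.026     ] [-0.2911966  -0.10383812  0.95101114] [478. 101.] [464.  96.]
[[0.5997, 0.3351], [0.5298, 0.2789], [0.4782, 0.3461], [0.5465, 0.402]] [0.53855  0.340525]
[[0.7056, 0.1182], [0.6377, 0.0656], [0.5829, 0.1325], [0.6507, 0.1875]] [0.644225 0.12595 ]
base plate [[0.5572, 0.4199], [0.7201, 0.0883], [0.6181, 0.0378], [0.454, 0.3712]]
blue cup top plane [ 0.53590749 -0.11789628  0.092     ] [ 0.5341529  -0.11869706  0.092     ] tri [ 0.53823116 -0.11993448  0.09014068]
178 .................................... 67
179 .................................... 69
180 ....................###............. 80
181 ...............##########........... 109
182 ..............############.......... 123
183 .............###############........ 124
184 ............#################....... 123
185 ..........####################...... 123
186 .........#####################...... 123
187 .......#########
[... 217 characters left out ...]
#######################..... 123
193 ....###########################..... 124
194 ...############################..... 124
195 ...###########################...... 124
196 ....##########################...... 123
197 ....#########################....... 123
198 ....########################........ 124
199 .....######################......... 124
200 .....####################........... 111
201 .....##################............. 42
202 ......################.............. 45
203 .......#############................ 44
204 .........##########................. 42
205 ............####.................... 33
206 .................................... 31
207 .................................... 30
```

```bash
python3 -m jog '[[[3,4.6,0],[0,0,0.084],0],[[3,4.6,0],[0,0,0],0],[[3,4.6,0],[0,0,0],0],[[3,4.6,0],[0,0,0],0],[[3,4.6,0],[0,0,0],0],[[3,4.6,0],[0,0,0],0],[[3,4.6,0],[0,0,0],0],[[3,4.6,0],[0,0,0],0],[[3,4.6,0],[0,0,0],0],[[3,4.6,0],[0,0,0],0]]' 12
python3 - <<'E'
from station import arm
import cv2,numpy as np
for n in("top","side"):
    c=arm.capture(n); cv2.imwrite(f"pics/{n}1.png",c["pixels"][:,:,::-1]); np.savez(f"pics/{n}1.npz",**c)
a=cv2.imread("pics/top1.png")[110:290,320:560];b=cv2.imread("pics/side1.png")[90:230,290:450]
a=cv2.resize(a,(480,360));b=cv2.resize(b,(320,280));o=np.zeros((360,800,3),np.uint8);o[:,:480]=a;o[:280,480:]=b;cv2.imwrite("pics/v1.png",o)
s=arm.state();print(s["t"],s["tool_pos"],s["tcp_rot"])
E
```

```text
t: 1.35
tool_pos: [0.5288, -0.1201, 0.2145]
tcp_rot: [0.974, 0.227, -0.0, 0.0]
ft_force: [-0.1, -0.0, 0.9]
width: 0.0919
finger_force: 0.0
1.45 [ 0.53030232 -0.11805538  0.21435579] [ 9.73473924e-01  2.28796971e-01  4.79561999e-04 -4.85023471e-04]
```

View pics/v1.png

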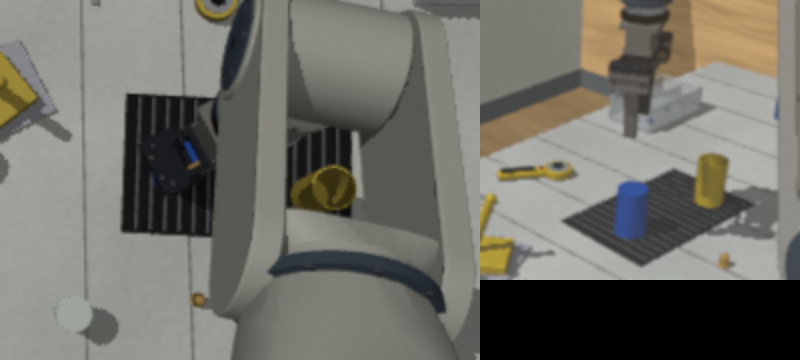

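The side crop shows the fingers centred over the blue cup at (631,160). The yellow cup and the mat are clear of them.

```bash
python3 -m jog '[[[0.6,-0.3,-3],[0,0,0],0],[[0,0,-4],[0,0,0],0],[[0,0,-3],[0,0,0],0],[[0,0,-3],[0,0,0],0],[[0,0,-2.8],[0,0,0],0],[[0,0,0],[0,0,0],0]]' 12
python3 -m jog '[[[0,0,0],[0,0,0],255],[[0,0,0],[0,0,0],255],[[0,0,0],[0,0,0],255],[[0,0,0],[0,0,0],255],[[0,0,0],[0,0,0],255],[[0,0,0],[0,0,0],255],[[0,0,0],[0,0,0],255],[[0,0,0],[0,0,0],255]]' 12
python3 - <<'E'
from station import arm
import cv2,numpy as np
c=arm.capture("side"); cv2.imwrite("pics/v2.png",cv2.resize(c["pixels"][90:230,290:450,::-1],(480,420)))
E
```

```text
t: 2.2
tool_pos: [0.532, -0.1251, 0.0547]
tcp_rot: [0.974, 0.227, -0.002, -0.001]
ft_force: [-0.3, -1.0, -0.1]
width: 0.0917
finger_force: 0.0
t: 3.2
tool_pos: [0.5345, -0.1249, 0.0571]
tcp_rot: [0.974, 0.227, 0.0, 0.0]
ft_force: [-2.0, -0.1, 6.2]
width: 0.0537
finger_force: 12.1
```

View pics/v2.png

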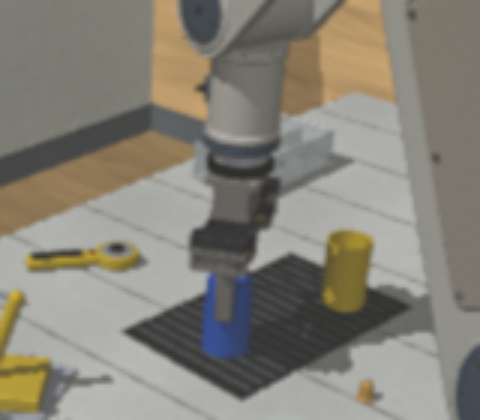

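Gripped at 12 N with 54 mm width, so the cup is held. Next I lift it, then carry it while tilting 13° toward the lean.

```bash
python3 -m jog '[[[0,0,1],[0,0,0],255],[[0,0,2],[0,0,0],255],[[0,0,4],[0,0,0],255],[[0,0,5],[0,0,0],255],[[0,0,5],[0,0,0],255],[[0,0,3],[0,0,0],255],[[0,0,0],[0,0,0],255]]' 15
python3 -m jog '[[[-0.35,2.4,0],[0.01,-0.02,0],255],[[-0.35,4.4,0],[0.01,-0.02,0],255],[[-0.35,5,0],[0.01,-0.02,0],255],[[-0.35,5,0],[0.01,-0.02,0],255],[[-0.35,5,0],[0.01,-0.02,0],255],[[-0.35,5,0],[0.01,-0.02,0],255],[[-0.35,5,0],[0.01,-0.02,0],255],[[-0.35,5,0],[0.01,-0.02,0],255],[[-0.35,5,0],[0.01,-0.02,0],255],[[-0.35,2,0],[0.01,-0.02,0],255]]'
python3 -m jog '[[[0,0,0],[0,0,0],255],[[0,0,0],[0,0,0],255]]'
python3 - <<'E'
from station import arm
import cv2,numpy as np
for n in("top","side"):
    c=arm.capture(n); np.savez(f"pics/{n}2.npz",**c)
    p=c["pixels"][:,:,::-1]
    cv2.imwrite(f"pics/v3{n}.png",cv2.resize(p[110:250,170:370] if n=="top" else p[100:290,170:370],(800,560) if n=="top" else (600,570)))
E
```

```text
t: 4.12
tool_pos: [0.5355, -0.1251, 0.2593]
tcp_rot: [0.974, 0.227, 0.002, 0.001]
ft_force: [-0.6, -0.5, -1.6]
width: 0.0538
finger_force: 15.0
t: 5.38
tool_pos: [0.4967, 0.3158, 0.2545]
tcp_rot: [0.968, 0.227, 0.107, -0.026]
ft_force: [-1.1, -0.5, -0.7]
width: 0.0537
finger_force: 15.0
t: 5.62
tool_pos: [0.4982, 0.3126, 0.2555]
tcp_rot: [0.968, 0.226, 0.107, -0.026]
ft_force: [0.1, 0.1, -0.3]
width: 0.0542
finger_force: 15.0
```

View pics/v3side.png

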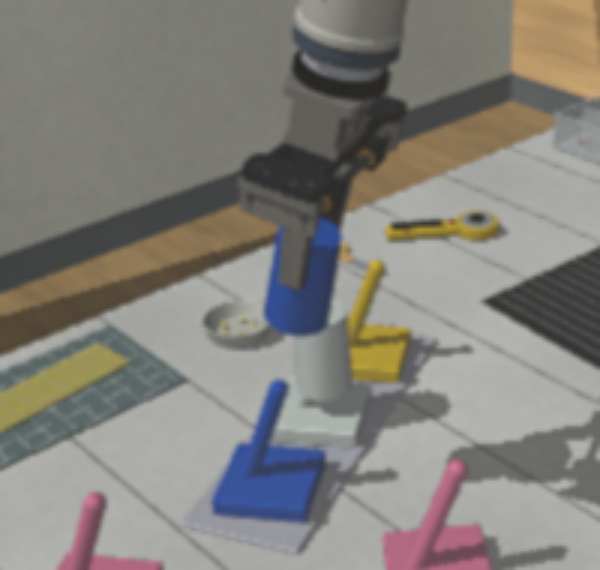

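The side view shows the tilted cup above and behind the blue peg, with its mouth at about (297,315) and the peg tip at (278,386). I'll check the predicted cup pose and the peg line numerically.

```bash
python3 - <<'E'
from h import *
s=load("side2");t=load("top0")
h=cv2.cvtColor(np.ascontiguousarray(s["pixels"][:,:,::-1]),cv2.COLOR_BGR2HSV)
m=cv2.inRange(h,(105,110,40),(130,255,255))
rows=[(v,np.where(m[v,240:290])[0]+240) for v in range(172,256)]
for v,r in rows[::4]+rows[52:66]: 
    if len(r): print(v,r.min(),r.max(),end=' | ')
c=np.array([-.2018,-.0995,.974]);T=np.array([.4982,.3126,.2555])
ex=np.cross(c,[.442,-.897,0]);ey=np.cross(c,ex)
print()
for nm,d,r in(("mouth",-.0525,.029),("top",.0355,.027)):
    P=np.array([proj(s,T+d*c+r*(np.cos(a)*ex/np.linalg.norm(ex)+np.sin(a)*ey/np.linalg.norm(ey))) for a in np.linspace(0,6.28,60)])
    print(nm,proj(s,T+d*c),P.min(0),P.max(0))
# peg line in side: fit
vs=np.arange(230,253);cs=[]
for v in vs:
    r=np.where(m[v,245:275])[0]+245; cs.append((r.min()+r.max())/2)
print(np.polyfit(vs,cs,1))
# predicted pegs from model
a=np.array([-.307,-.151,.940])
for P in ([.534,.330,.125],[.529,.330,.125],[.534,.335,.125]):
    P=np.array(P);print(P,proj(s,P),proj(s,P-.09*a),proj(t,P))
g=t["pixels"].astype(int)
for v in range(180,202): print(v,' '.join('%3d'%g[v,u,2] for u in range(224,262)))
E
```

```text
176 263 282 | 180 262 282 | 184 262 281 | 188 261 280 | 192 260 279 | 196 260 279 | 200 259 278 | 204 258 277 | 208 261 276 | 228 260 264 | 232 259 263 | 236 258 261 | 240 256 260 | 244 255 259 | 248 250 258 | 252 248 277 | 227 261 263 | 228 260 264 | 229 260 264 | 230 260 264 | 231 260 263 | 232 259 263 | 233 259 262 | 234 258 262 | 235 258 262 | 236 258 261 | 237 257 261 | 
mouth [269.59852743 205.4413709 ] [258.49421961 198.82876095] [280.57143549 212.32948561]
top [274.55237856 177.48899793] [263.71931117 171.56979934] [285.26535036 183.65265215]
[-1.29446640e-01  2.90000988e+02]
[0.534 0.33  0.125] [262.26105984 228.32944602] [254.80363336 250.53277529] [236.32776271 189.38937701]
[0.529 0.33  0.125] [263.38595895 229.07160222] [255.85672901 251.30007915] [236.27630596 191.32563114]
[0.534 0.335 0.125] [260.80367414 229.06550563] [253.39376943 251.29346327] [234.37498562 189.39780135]
180 139 145 142 140 140 140 133 135 131 126 126 126 126 126 125 126 127 126 126 126 124 125 125 125 126 107  78  76 112 122 131 133 134 135 137 138 136 135
181 144 140 140 140 139 137 116 124 128 1
[... 2534 characters left out ...]
 103  91  81  75  76  76  77  76  76  76  76  75 105 121 123 123 118  93  59
198 126 128 127 127 128 126 127 126 126 127 126 125 126 125 125 126 126 126 125 124 125 102  81  75  76  76  76  76  76  76  77  75 104 113 110  84  56  55
199 122 126 128 127 127 127 126 127 127 126 126 126 126 126 125 126 125 125 125 125 125 125 102  81  75  76  76  76  76  75  76  77  75  69  61  50  63  80
200 125 122 126 127 127 126 127 126 127 126 126 126 125 125 126 126 126 126 126 125 125 125 125 103  91  81  76  76  77  75  75  75  69  53  51  64  78  83
201 141 131 127 126 127 126 126 126 127 126 126 126 125 126 125 126 126 125 126 126 125 126 126 125 125 102  81  76  75  76  74  66  54  53  69  80  82  82
```

The dome in the top image is centred at (235.3,192.3). With the side view that puts the peg tip centre near (0.527,0.334). The cup also sits about 4 mm off in the grip. I'll correct for both and lower along the peg axis.

```bash
python3 -m jog '[[[-1.0,0.25,-1.5],[0,0,0],255],[[0,0,-1.5],[0,0,0],255],[[0,0,0],[0,0,0],255],[[0.6,0.3,-1.9],[0,0,0],255],[[0.6,0.3,-1.9],[0,0,0],255],[[0.6,0.3,-1.9],[0,0,0],255],[[0,0,0],[0,0,0],255],[[0,0,0],[0,0,0],255]]'
python3 - <<'E'
from station import arm
import cv2,numpy as np
o=[]
for n in("top","side"):
    c=arm.capture(n); np.savez(f"pics/{n}3.npz",**c)
    p=c["pixels"][:,:,::-1]; o.append(cv2.resize(p[130:270,190:330] if n=="top" else p[140:280,200:340],(400,400),interpolation=cv2.INTER_CUBIC))
cv2.imwrite("pics/v4.png",np.hstack(o))
E
```

```text
t: 6.72
tool_pos: [0.5074, 0.3247, 0.1702]
tcp_rot: [0.968, 0.225, 0.109, -0.026]
ft_force: [0.2, 0.6, 0.1]
width: 0.0534
finger_force: 15.0
```

View pics/v4.png

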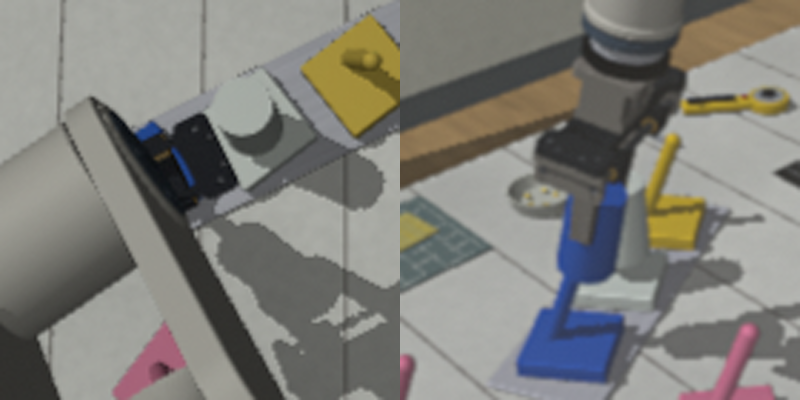

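The side crop shows the peg inside the cup's mouth: the lip is at about (588,270) and the peg emerges at (572,285). The contact force is zero. I'll keep lowering, then slow down and feel for the tip.

```bash
python3 -m jog '[[[0.6,0.3,-1.8],[0,0,0],255],[[0.6,0.3,-1.8],[0,0,0],255],[[0.5,0.25,-1.5],[0,0,0],255],[[0,0,0],[0,0,0],255],[[0,0,0],[0,0,0],255]]'
python3 -m jog '[[[0.1,0.05,-0.3],[0,0,0],255],[[0,0,0],[0,0,0],255],[[0,0,0],[0,0,0],255]]'
python3 -m jog '[[[0.1,0.05,-0.3],[0,0,0],255],[[0,0,0],[0,0,0],255],[[0,0,0],[0,0,0],255]]'
```

```text
t: 7.45
tool_pos: [0.5242, 0.3332, 0.1184]
tcp_rot: [0.968, 0.226, 0.108, -0.026]
ft_force: [0.4, 0.6, 0.1]
width: 0.054
finger_force: 15.0
t: 7.82
tool_pos: [0.5253, 0.3337, 0.1159]
tcp_rot: [0.968, 0.226, 0.109, -0.026]
ft_force: [0.2, 0.1, -0.0]
width: 0.0537
finger_force: 15.0
t: 8.2
tool_pos: [0.5262, 0.3341, 0.1125]
tcp_rot: [0.968, 0.225, 0.108, -0.026]
ft_force: [0.8, 0.0, -0.5]
width: 0.0539
finger_force: 15.0
```

```bash
for i in 1; do python3 -m jog '[[[0.1,0.05,-0.3],[0,0,0],255],[[0,0,0],[0,0,0],255],[[0,0,0],[0,0,0],255]]'; python3 -m jog '[[[0.1,0.05,-0.3],[0,0,0],255],[[0,0,0],[0,0,0],255],[[0,0,0],[0,0,0],255]]'; python3 -m jog '[[[0.05,0.02,-0.15],[0,0,0],255],[[0,0,0],[0,0,0],255],[[0,0,0],[0,0,0],255]]'; done
```

```text
t: 8.57
tool_pos: [0.5272, 0.3347, 0.1095]
tcp_rot: [0.968, 0.225, 0.108, -0.026]
ft_force: [0.4, -0.3, -0.6]
width: 0.0536
finger_force: 15.0
t: 8.95
tool_pos: [0.5282, 0.3351, 0.1065]
tcp_rot: [0.968, 0.226, 0.108, -0.026]
ft_force: [0.2, 0.4, -0.4]
width: 0.0535
finger_force: 15.0
t: 9.32
tool_pos: [0.5287, 0.3354, 0.1051]
tcp_rot: [0.968, 0.226, 0.108, -0.026]
ft_force: [-0.4, -0.2, -1.1]
width: 0.0537
finger_force: 15.0
```

```bash
for i in 1; do python3 -m jog '[[[0.05,0.02,-0.15],[0,0,0],255],[[0,0,0],[0,0,0],255],[[0,0,0],[0,0,0],255]]'; python3 -m jog '[[[0.05,0.02,-0.15],[0,0,0],255],[[0,0,0],[0,0,0],255],[[0,0,0],[0,0,0],255]]'; done
```

```text
t: 9.7
tool_pos: [0.5293, 0.3356, 0.1036]
tcp_rot: [0.968, 0.226, 0.109, -0.026]
ft_force: [0.0, 0.9, 0.1]
width: 0.0535
finger_force: 15.0
t: 10.07
tool_pos: [0.5299, 0.3359, 0.1031]
tcp_rot: [0.968, 0.225, 0.109, -0.026]
ft_force: [-4.7, -2.5, 11.0]
width: 0.054
finger_force: 15.1
```

Contact came at the predicted height with 11 N upward, so the floor is resting on the tip. I'll open slightly first, then look.

```bash
python3 -m jog '[[[0,0,0],[0,0,0],95],[[0,0,0],[0,0,0],80],[[0,0,0],[0,0,0],60],[[0,0,0],[0,0,0],60],[[0,0,0],[0,0,0],60],[[0,0,0],[0,0,0],60]]'
python3 - <<'E'
from station import arm
import cv2,numpy as np
c=arm.capture("side");p=c["pixels"][:,:,::-1]; cv2.imwrite("pics/v5.png",cv2.resize(p[140:280,200:340],(500,500),interpolation=cv2.INTER_CUBIC))
E
```

```text
t: 10.82
tool_pos: [0.5297, 0.3357, 0.102]
tcp_rot: [0.968, 0.225, 0.108, -0.026]
ft_force: [0.6, -0.4, 0.9]
width: 0.0702
finger_force: 0.0
```

View pics/v5.png

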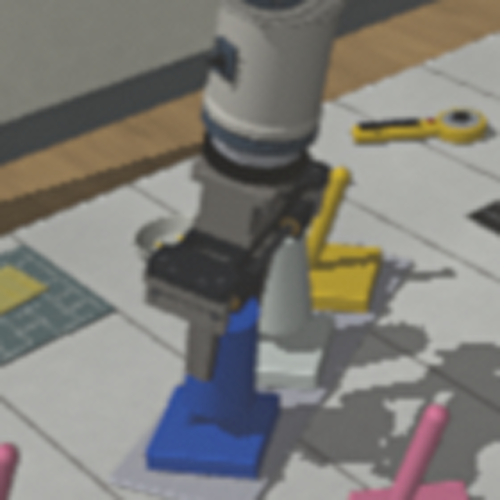

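The cup hangs freely on the blue peg between the open fingers, body near (238,360), and there is no contact force. I'll open fully and back out along the tool axis.

```bash
python3 -m jog '[[[0,0,0],[0,0,0],0],[[0,0,0],[0,0,0],0],[[0,0,0],[0,0,0],0],[[-0.2,-0.1,1],[0,0,0],0],[[-0.4,-0.2,2],[0,0,0],0],[[-0.4,-0.2,2],[0,0,0],0],[[-0.6,-0.3,3],[0,0,0],0],[[-0.8,-0.4,4],[0,0,0],0],[[-0.8,-0.4,5],[0,0,0],0],[[0,0,4],[0,0,0],0]]'
python3 -m jog '[[[-3,-3,2],[0,0,0],0],[[-4,-5,0],[0,0,0],0],[[-3,-5,0],[0,0,0],0],[[0,-5,0],[0,0,0],0],[[0,-5,0],[0,0,0],0],[[0,-5,0],[0,0,0],0],[[0,0,0],[0,0,0],0],[[0,0,0],[0,0,0],0],[[0,0,0],[0,0,0],0],[[0,0,0],[0,0,0],0]]'
python3 - <<'E'
from station import arm
import cv2,numpy as np
o=[]
for n in("top","side"):
    c=arm.capture(n); p=c["pixels"][:,:,::-1]; o.append(cv2.resize(p[110:310,190:390] if n=="top" else p[140:280,200:340],(400,400),interpolation=cv2.INTER_CUBIC))
cv2.imwrite("pics/v6.png",np.hstack(o))
E
```

```text
t: 12.12
tool_pos: [0.4972, 0.3195, 0.315]
tcp_rot: [0.968, 0.226, 0.109, -0.026]
ft_force: [-0.1, 0.1, -0.5]
width: 0.092
finger_force: 0.0
t: 13.38
tool_pos: [0.3986, 0.0422, 0.3321]
tcp_rot: [0.968, 0.227, 0.108, -0.026]
ft_force: [-0.1, 0.4, 0.2]
width: 0.0919
finger_force: 0.0
```

View pics/v6.png

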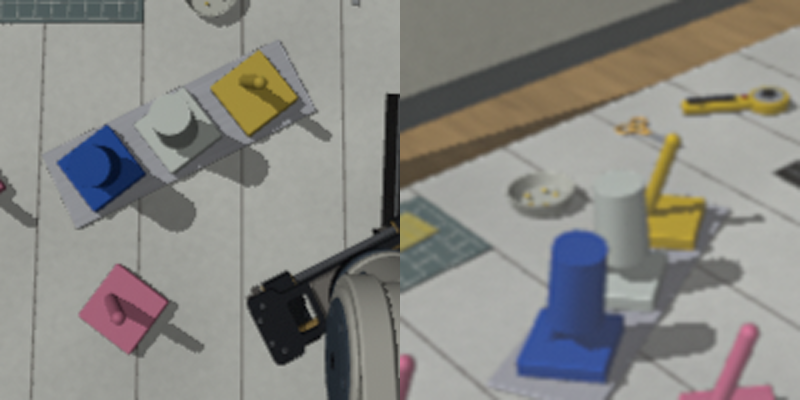

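The blue cup hangs on the blue peg, at (95,165) in the top crop and (580,285) in the side crop. The white cup is still on its peg and the arm is clear.

```bash
python3 -c "
from station import arm
print(arm.job_done())"
```

```text
the job is handed in; nothing more can be done
None
```

The blue cup hangs mouth-down on the blue peg, and the job was handed in at about 13.5 s; the white cup is still on its peg, and the yellow cup was never approached but wasn't in the last picture.

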